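Count the stirrer's push-and-turn dial up to step five

ROBOT

A 6-joint arm with a two-finger parallel gripper is mounted at the origin on the work surface. World frame = base frame: x ahead of the robot, y to its left, z up, the work surface at z = 0. Lengths are in m, angles in degrees, forces in N, time in s.
With the tool pointing down it reaches from about 0.35 to 0.775 m from the base axis. Payload 7.3 kg.
Tool frame: the origin (TCP) lies midway between the tips of the shut fingers; the grasp point (between the pads) lies ctrl.pinch_z behind it (ctrl.pinch_z is the distance from the TCP to the grasp point, in m); z points along the fingers, y is the line along which they close (so a half turn about z gives the same grasp; the last joint's range is limited). The gripper opens to 92 mm and grips with 3 to 60 N. Pads are 19 mm wide; open, the fingers measure 130 mm over their backs; the gripper's body (75 mm by 190 mm) begins 47 mm behind the grasp point.
Start: joints at [-75.516, 19.595, 87.324, -0, 73.075, -8.365], TCP at [0.204, -0.484, 0.202] pointing down, gripper open.
Joint ranges: [-145.02, 145.02], [-44.19, 115.74], [2.07, 154.8], [-57.11, 237.11], [16.16, 152.29], [-177.93, 177.93]. Speed limits (degrees/s): [147.25, 147.25, 180, 180, 180, 180].

INTERFACE

Orientations are given as a 3x3 rotation matrix whose columns are the frame's x, y, z axes.
In Python, from plant import sensors, viewer, ctrl gives the robot as it stands.
- The arm moves only by the tool arm_command, never from a script. Its argument "moves" is a list of rows, each a list of 3 entries, a list of its own where there are three numbers: the shift along the tool's x, y, z in fractions of the full range, 1 being 800 mm, then the turn about the tool's z in a scale on which 1.0 is 90 degrees, then the finger opening in mm, from 0 to 91.8. In form: [[[x, y, z], twist, claw], ...]. A call has 1 to 8 rows; each row is the pose to reach, as a shift and turn from the pose commanded when the call began, along the tool's axes at that moment; what a row does not reach only later rows make up. A row lasts 1/8 s, in which the tool goes at most 62.5 mm and 10.7 degrees, less where a joint would pass 70% of its speed; a pose out of reach is approached as far as the arm can. Shift and turn numbers lie between -1 and 1, and a call with a number outside is refused. A call with a gripper value outside its range is refused whole. The fingers move at their own pace and stop on an object; "grip_force" is the grip in N (left out, the last holds). Time passes only in rows, so rows that repeat a pose let the fingers close. It gives the time, the measured TCP pose, the force, the opening and the grip force at its end, in the units of the state.
- sensors.get_obs(): the state, without advancing time (a new reading comes with each control period).
- viewer.read_camera(name): name is "scene" or "top" or "wrist"; returns the picture (480x640x3 uint8, red, green, blue); there is no depth.
- viewer.camera_info(name): a dict with "intrinsics" (3x3 intrinsics, pixels), "xyz" and "attitude" of the camera in the world. Camera axes: x right, y down, z forward; pixel columns grow to the right and rows downward; lengths in m; the calibration is good to about 2 mm. A picture is of the moment at which its call begins: read the wrist's pose just before it. camera_info takes no time and is no camera call; for the wrist camera it gives the pose at the moment of the call.
- ctrl.close_job(): hands the job in; it is judged then, once.
The state is a dict: "time_s": time; "q": joint angles; "joint_velocities": joint speeds; "joint_efforts": joint torques, N m; "tool_pos": TCP position; "tcp_rot": TCP orientation; "ft_force": force on the tool from outside, world axes, zero at the start; "ft_torque": the same for the moment, N m; "finger_gap": finger opening in m; "gripper_force": force on a finger pad.
Only numpy, scipy, OpenCV 4.12 (cv2) and the standard library are available. Lean on these libraries where they do the work, as an engineer would, in place of code of your own. Each camera call takes 0.05 s, during which the arm holds its last target. There are 200 camera calls.

TASK

Set the magnetic stirrer's push-and-turn dial to step five: press the knob down gently until it takes hold, turn it clockwise click by click until the pointer rests at the first long mark after the zero mark, without going past it, then let the knob spring back up. The knob spins free unless it is pressed; about 10 newtons is enough and more than about 20 would damage it. Turn only the knob, do not touch the toothed disc or the pointer, and leave the glass dish, tube rack, timer and bottle as they are.

Things in the scene. Friction and masses are not known exactly. Their poses are not given: they have to be found in the camera images.
- stirrer: White flat magnetic stirrer, fixed to the bench: 320 (x) x 170 (y) x 70 mm high. Origin: centre of its underside; x points from its dial end (-x) to its round steel plate, z up. The plate (138 mm across, 10 mm high, 75 mm to +x of the origin) carries the glass dish.
- dial (a point): Centre of the dial on the stirrer's top face (70 mm above the bench); axes as the stirrer's. Marks 15 degrees apart, at 50 to 66 mm radius: step 5 (long mark) lies exactly towards the dial's -x; step 0 (long mark) 75 degrees before it, near -y; steps 1 to 4 short marks between; 6 to 10 beyond step 5, towards +y. Clockwise from above counts up.
- disc: Aluminium indexing disc under the knob, 74 mm across its 24 round ribs, 4 to 10 mm above the stirrer's top; origin on the dial axis, z up. A sprung roller at the dial's +x side holds it in detents 15 degrees apart: about 0.25 N m to start each click, falling to nothing half-way (7.5 degrees), where the disc snaps on by itself. Starts at rest on step 0, 1 or 2; stops lie at steps 0 and 10.
- pointer (a point): Outer part of the disc's black pointer, 46 mm from the dial axis, 10 mm above the stirrer's top; turns with the disc. The pointer (5 mm wide) reaches from the ribs out to 48 mm radius.
- knob: Black round ribbed knob, 41 mm across, 32 mm high, on the dial axis; origin: centre of its underside, 23 mm above the stirrer's top when up; z up. Spins freely on a sprung stem, pushes down 7 mm (about 3 N at first, 10 N at the bottom), then meets the hard post. When pressed, two blades under it catch between six pins on the disc, and it then drives the disc.
- knob_top (a point): Centre of the knob's flat top, 55 mm above the stirrer's top when up, 48 mm when fully down. The blades meet the round pin tips at 2.5 mm of push and hold firmly from about 5 mm (8 N). If they stand tip on tip, turn until the knob can drop in, then press on. When caught there are 0 to 27 degrees of lost motion before the disc is driven; let up, the knob is free and the disc stays.
- dish: Open clear glass dish standing loose on the stirrer's steel plate, 96 mm across, 45 mm high; origin: centre of its underside. Leave it alone.
- tube_rack: Blue tube rack with green-capped tubes beside the stirrer (its +y side), 200 x 75 mm, 104 mm high over the caps; origin: centre of its underside. Leave it alone.
- timer: Small white bench timer beside the stirrer (its -y side), 55 x 75 mm, 44 mm high; origin: centre of its underside. Leave it alone.
- reagent: Amber glass bottle beside the stirrer (its -y side), 68 mm across, 140 mm high; origin: centre of its underside. Leave it alone.
- post: Fixed steel post, 16 mm across, on the dial axis below the knob: the knob's bottom stop. Origin: centre of its foot, 4 mm above the stirrer's top; its top is 16 mm above the stirrer's top, 7 mm below the knob's underside when the knob is up.

How it is judged (in metres and radians):
On the way, in this order (a step that is already met when the one before it is completed fails the run):
1. the knob is pressed down at least 3 mm, so that it takes hold (z of knob_top in the frame of dial below 0.052 m), for 0.1 s.
2. the pointer is at step five (y of pointer in the frame of dial between -0.004 and 0.004 m and x of pointer in the frame of dial below 0 m), for 0.2 s.
At the end, for the whole second after the job is handed in: the pointer rests at step five, within 4 mm at its tip (a third of a step), and the knob is back up, within 1.5 mm (all of step 2 and z of knob_top in the frame of dial above 0.0535 m); the robot touches nothing.
It fails at once if the knob is pressed too hard: it bears on its bottom post with more than 10 N (about 20 N of push) (contact force between knob and post above 10 N).
It fails at once if the fingers push on the disc or the pointer (contact force between the fingers and disc above 1 N).
It fails at once if the pointer goes past step five (y of pointer in the frame of dial above 0.009 m).
It fails at once if the dish, rack, timer or bottle is shifted by more than 20 mm (distance of any of dish, tube_rack, timer, reagent from where it was at the start of the episode above 0.02 m).
It also fails if it takes over 72 s, if anything falls off the work surface, if the arm or the gripper's body presses on something with over 40 N, if the wrist force passes 120 N, or if a joint passes its speed limit or range.

## Working session

There is one attempt and no reset: what is moved stays moved. The work goes in short steps, Python scripts to look and compute and a tool call to move; the robot and the scene stay as the last step left them, time stands still between calls to the robot, and variables do not carry over. Pictures are saved under pics/ and viewed, at most 10 in all, crops included, and the job is handed in when it is done.

Besides the shell and the picture viewer there is one more tool, called after ">>>" in YAML: its name, and indented under it one key for each argument. arm_command: Moves the arm, as the interface text tells. Its arguments: {"type":"object","properties":{"moves":{"type":"array"},"grip_force":{"type":"number"}},"required":["moves"]}

```bash
mkdir -p pics; python3 - <<'E'
from plant import sensors, viewer, ctrl
import cv2
o=sensors.get_obs();print(o['time_s'],o['tool_pos'],o['tcp_rot'],o['finger_gap'],ctrl.pinch_z)
for n in("top","scene"):
    i=viewer.camera_info(n);print(n,i)
    cv2.imwrite(f'pics/{n}0.png',viewer.read_camera(n)[:,:,::-1])
E
```

```text
0.0 [ 0.2037638  -0.48334136  0.201438  ] [[ 9.21541893e-01  3.88278747e-01 -3.92899828e-04]
 [ 3.88278875e-01 -9.21540637e-01  1.53927650e-03]
 [ 2.35595195e-04 -1.57106249e-03 -9.99998738e-01]] 0.0920769871836045 0.0188
top {'intrinsics': array([[592.01280993,   0.        , 317.74528145],
       [  0.        , 592.01280993, 231.29429997],
       [  0.        ,   0.        ,   1.        ]]), 'xyz': array([0.52355966, 0.05365246, 1.07683471]), 'attitude': array([[-0.01692332, -0.99655634,  0.08117308],
       [-0.99984896,  0.01654603, -0.00531844],
       [ 0.00395703, -0.08125082, -0.99668583]])}
scene {'intrinsics': array([[562.23830166,   0.        , 316.28776031],
       [  0.        , 562.23830166, 227.87109048],
       [  0.        ,   0.        ,   1.        ]]), 'xyz': array([ 1.39071007, -0.22470127,  0.64447211]), 'attitude': array([[ 0.30559458,  0.51684186, -0.79967896],
       [ 0.95207792, -0.15472216,  0.26383457],
       [ 0.01263269, -0.8419831 , -0.53935598]])}
```

View pics/top0.png

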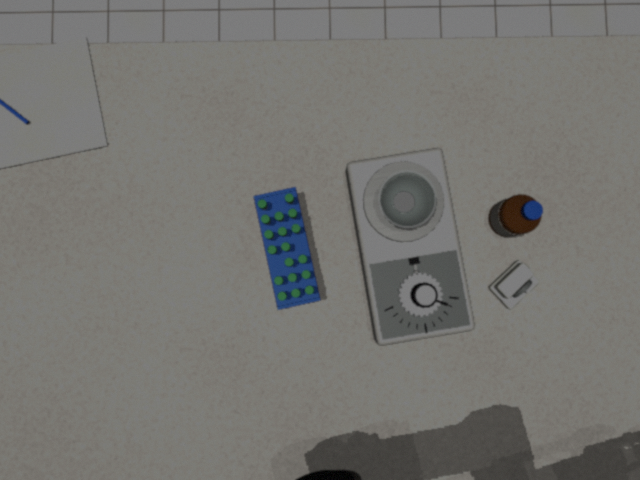

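View pics/scene0.png

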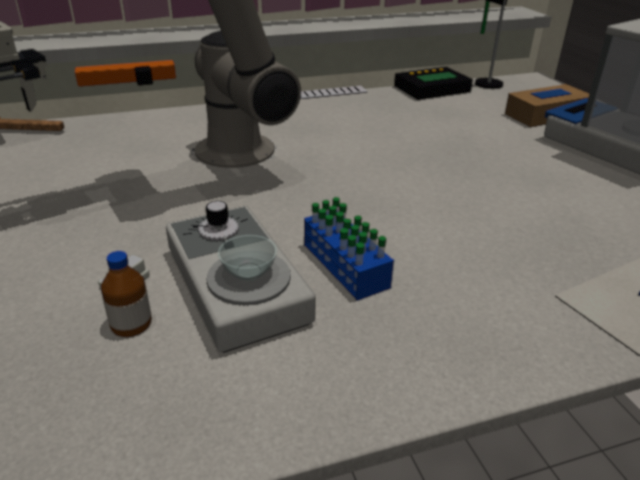

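The stirrer's dial end faces the robot. The knob is at about (425,295), the step 5 mark at about (426,328), and the pointer tip points right at about (447,303).

```bash
cat > h.py <<'E'
from plant import sensors, viewer, ctrl
import numpy as np, cv2
def ray(n,uv,z,i=None):
    i=i or viewer.camera_info(n)
    d=i['attitude']@np.linalg.solve(i['intrinsics'],[uv[0],uv[1],1.]);c=i['xyz']
    return c+d*(z-c[2])/d[2]
def proj(i,p):
    q=i['intrinsics']@(i['attitude'].T@(np.asarray(p)-i['xyz']));return q[:2]/q[2]
E
python3 - <<'E'
from h import *
im=cv2.imread('pics/top0.png')
for uv in [(348,162),(441,149),(473,328),(381,344)]: print(ray('top',uv,.07))
c=ray('top',(425.5,294.5),.125);print('knob',c)
print('mark5',ray('top',(426,328),.07),'wrist',viewer.camera_info('wrist')['xyz'])
cv2.imwrite('pics/crop.png',cv2.resize(im[240:350,360:480],None,fx=5,fy=5,interpolation=cv2.INTER_CUBIC))
E
```

```text
[ 0.72447686 -0.00587404  0.07      ]
[ 0.74462745 -0.16701078  0.07      ]
[ 0.43768435 -0.21062499  0.07      ]
[ 0.41373711 -0.05481918  0.07      ]
knob [ 0.49674372 -0.12213391  0.125     ]
mark5 [ 0.43905143 -0.13135331  0.07      ] wrist [ 0.26735893 -0.45705221  0.38431162]
```

View pics/crop.png

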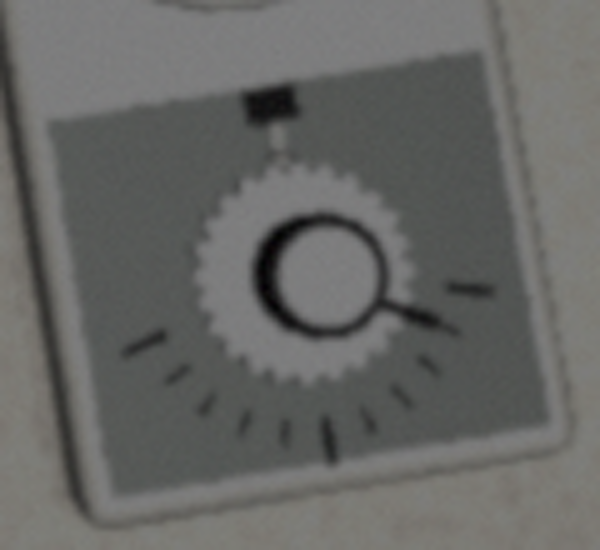

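The pointer rests at step 1, so 4 clicks are needed. I'll move above the dial with the tool turned so the wrist camera will look in from the robot's side.

The manual's scale: shifts go in shares of 800 mm and turns go in shares of 90 degrees. Converting my numbers, 410 mm is 0.5125, 359 mm is 0.4488, -80 degrees is -0.8889.

>>> arm_command:
  moves:
    - [[0.0638, -0.0338, 0], -0.1111, 91]
    - [[0.1275, -0.0688, 0], -0.2222, 91]
    - [[0.1925, -0.1025, 0], -0.3333, 91]
    - [[0.2563, -0.1363, 0], -0.4444, 91]
    - [[0.32, -0.1713, 0], -0.5556, 91]
    - [[0.385, -0.205, 0], -0.6667, 91]
    - [[0.4488, -0.24, 0], -0.7778, 91]
    - [[0.5125, -0.2738, 0], -0.8889, 91]

```text
time_s: 1.1
tool_pos: [0.4975, -0.121, 0.2019]
tcp_rot: [[-0.228, 0.974, -0.0], [0.974, 0.228, -0.0], [0.0, -0.0, -1.0]]
ft_force: [0.5, -0.1, 1.2]
finger_gap: 0.0914
gripper_force: 0.0
```

Converted, -80 degrees is -0.8889.

>>> arm_command:
  moves:
    - [[0, 0, 0], -0.1111, 91]
    - [[0, 0, 0], -0.2222, 91]
    - [[0, 0, 0], -0.3333, 91]
    - [[0, 0, 0], -0.4444, 91]
    - [[0, 0, 0], -0.5556, 91]
    - [[0, 0, 0], -0.6667, 91]
    - [[0, 0, 0], -0.7778, 91]
    - [[0, 0, 0], -0.8889, 91]

```text
time_s: 2.1
tool_pos: [0.4964, -0.1227, 0.2017]
tcp_rot: [[-0.998, -0.055, -0.001], [-0.055, 0.998, 0.0], [0.001, 0.0, -1.0]]
ft_force: [-0.1, -0.3, -0.8]
finger_gap: 0.0914
gripper_force: 0.0
```

Converted, -52 degrees is -0.5778.

>>> arm_command:
  moves:
    - [[0, 0, 0], -0.1111, 91]
    - [[0, 0, 0], -0.2222, 91]
    - [[0, 0, 0], -0.3333, 91]
    - [[0, 0, 0], -0.4444, 91]
    - [[0, 0, 0], -0.5556, 91]
    - [[0, 0, 0], -0.5778, 91]
    - [[0, 0, 0], -0.5778, 91]

```text
time_s: 2.98
tool_pos: [0.4966, -0.1227, 0.2019]
tcp_rot: [[-0.578, -0.816, -0.0], [-0.816, 0.578, 0.0], [0.0, 0.0, -1.0]]
ft_force: [-0.4, 0.8, 0.4]
finger_gap: 0.091
gripper_force: 0.0
```

```bash
python3 - <<'E'
from h import *
o=sensors.get_obs();print(o['time_s'],o['tool_pos'],o['q'],o['ft_force'],o['ft_torque'])
i=viewer.camera_info('wrist');im=viewer.read_camera('wrist')[:,:,::-1]
print(i, o['tcp_rot'],proj(i,[.4967,-.1221,.125]))
cv2.imwrite('pics/w1.png',im)
E
```

```text
2.975 [ 0.49657356 -0.12273642  0.20192749] [-2.24708669e+01  1.82072953e+01  8.93999992e+01 -3.57139191e-03
  7.24150496e+01 -1.67170718e+02] [-0.3818969   0.82841712  0.40382368] [ 0.12476813 -0.02847428  0.01129094]
{'intrinsics': array([[363.33640752,   0.        , 322.60111115],
       [  0.        , 363.33640752, 243.71034602],
       [  0.        ,   0.        ,   1.        ]]), 'xyz': array([ 0.45761619, -0.17851337,  0.38471166]), 'attitude': array([[-8.16352635e-01,  5.58611510e-01,  1.46702272e-01],
       [ 5.77553782e-01,  7.89549288e-01,  2.07469399e-01],
       [ 6.61193524e-05,  2.54096643e-01, -9.67178831e-01]])} [[-5.77844336e-01 -8.16146909e-01 -3.83080001e-04]
 [-8.16146986e-01  5.77844346e-01  9.41468353e-05]
 [ 1.44522964e-04  3.67051804e-04 -9.99999922e-01]] [323.49166042 244.2269521 ]
```

View pics/w1.png

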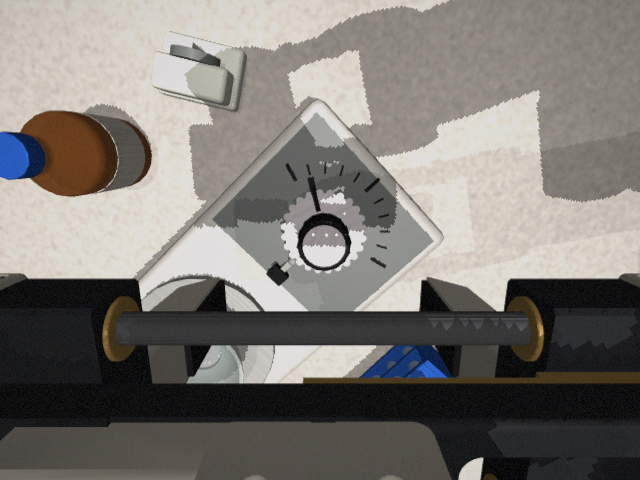

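The wrist view shows the knob top at about (324,238), long marks 0, 5 and 10 at (291,172), (374,184) and (378,263), and the pointer at (314,194) on step 1.

```bash
python3 - <<'E'
from h import *
i=viewer.camera_info('wrist');im=cv2.imread('pics/w1.png');g=cv2.cvtColor(im,6)
# knob: dark blob + enclosed top
m=(g[195:285,280:370]<60).astype('uint8')
cs,_=cv2.findContours(m,cv2.RETR_CCOMP,cv2.CHAIN_APPROX_NONE)
for c in cs:
    if cv2.contourArea(c)>150:
        (x,y),r=cv2.minEnclosingCircle(c);e=cv2.fitEllipse(c);print(cv2.contourArea(c),x+280,y+195,r,e[0][0]+280,e[0][1]+195,e[1])
        for z in(.1250,.093):print(z,ray('wrist',(e[0][0]+280,e[0][1]+195),z,i)[:2])
a=ray('wrist',(374,184),.07);print('m5',a)
for uv in[(291,172),(378,263)]:print(ray('wrist',uv,.07))
cv2.imwrite('pics/w1c.png',cv2.resize(im[150:290,260:420],None,fx=4.5,fy=4,interpolation=2)[:, :])
E
```

```text
2287.0 323.24026107788086 241.46104049682617 28.549169540405273 323.6573715209961 241.60954666137695 (51.80757141113281, 56.32509231567383)
0.125 [ 0.49549433 -0.12366817]
0.093 [ 0.50015911 -0.11691101]
1556.0 323.7371139526367 246.31443405151367 22.977519989013672 323.6019058227539 245.9891242980957 (44.03266906738281, 45.04533767700195)
0.125 [ 0.49745926 -0.12095754]
0.093 [ 0.50236611 -0.11386646]
m5 [ 0.4387617  -0.12880071  0.07      ]
[ 0.49090884 -0.17809868  0.07      ]
[ 0.47478633 -0.06716106  0.07      ]
```

View pics/w1c.png

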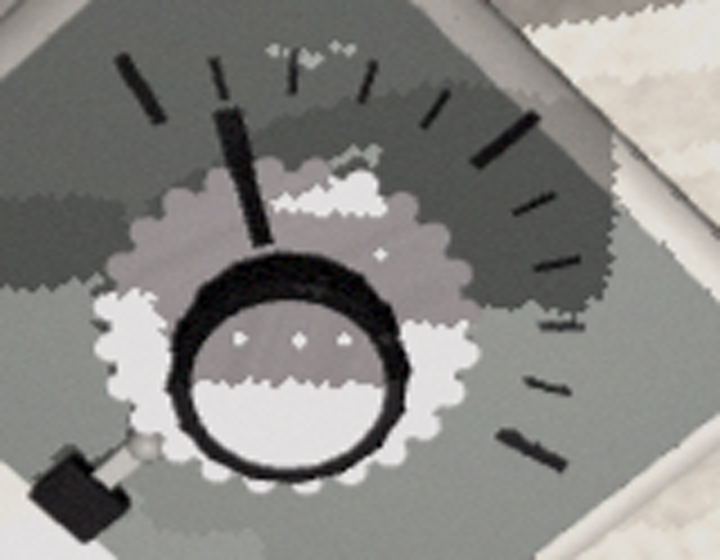

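Converted, 106 mm is 0.1325, -1.3 mm is -0.0016.

>>> arm_command:
  moves:
    - [[-0.0016, 0.0009, 0.0375], 0, 70]
    - [[-0.0016, 0.0009, 0.075], 0, 70]
    - [[-0.0016, 0.0009, 0.1063], 0, 70]
    - [[-0.0016, 0.0009, 0.125], 0, 70]
    - [[-0.0016, 0.0009, 0.1325], 0, 70]
    - [[-0.0016, 0.0009, 0.1325], 0, 70]

```text
time_s: 3.78
tool_pos: [0.4971, -0.1214, 0.0963]
tcp_rot: [[-0.576, -0.817, 0.0], [-0.817, 0.576, -0.0], [-0.0, -0.0, -1.0]]
ft_force: [-0.2, 0.6, -0.5]
finger_gap: 0.0699
gripper_force: 0.0
```

>>> arm_command:
  moves:
    - [[0, 0, 0], 0, 50]
    - [[0, 0, 0], 0, 38]
    - [[0, 0, 0], 0, 34]
    - [[0, 0, 0], 0, 30]
    - [[0, 0, 0], 0, 30]
    - [[0, 0, 0], 0, 30]
    - [[0, 0, 0], 0, 30]
  grip_force: 35

```text
time_s: 4.65
tool_pos: [0.4968, -0.1212, 0.0961]
tcp_rot: [[-0.576, -0.818, -0.0], [-0.818, 0.576, 0.0], [0.0, 0.0, -1.0]]
ft_force: [-2.2, 1.1, 0.9]
finger_gap: 0.0378
gripper_force: 35.0
```

Converted, 2 mm is 0.0025, 1.5 mm is 0.0019.

>>> arm_command:
  moves:
    - [[0, 0, 0.0019], 0, 30]
    - [[0, 0, 0.0025], 0, 30]

```text
time_s: 4.9
tool_pos: [0.4968, -0.1212, 0.0941]
tcp_rot: [[-0.576, -0.818, -0.0], [-0.818, 0.576, 0.0], [0.0, 0.0, -1.0]]
ft_force: [-1.4, 1.3, 3.6]
finger_gap: 0.0376
gripper_force: 35.0
```

Converted, 2 mm is 0.0025, 1 mm is 0.0013.

>>> arm_command:
  moves:
    - [[0, 0, 0.0013], 0, 30]
    - [[0, 0, 0.0025], 0, 30]
    - [[0, 0, 0.0025], 0, 30]

```text
time_s: 5.28
tool_pos: [0.4968, -0.1213, 0.0923]
tcp_rot: [[-0.576, -0.818, 0.0], [-0.818, 0.576, -0.0], [0.0, -0.0, -1.0]]
ft_force: [-2.9, 2.6, 6.0]
finger_gap: 0.038
gripper_force: 35.0
```

Converted, 1.6 mm is 0.002, 0.8 mm is 0.001.

>>> arm_command:
  moves:
    - [[0, 0, 0.001], 0, 30]
    - [[0, 0, 0.002], 0, 30]
    - [[0, 0, 0.002], 0, 30]

```text
time_s: 5.65
tool_pos: [0.4968, -0.1213, 0.0911]
tcp_rot: [[-0.576, -0.818, 0.0], [-0.818, 0.576, -0.0], [-0.0, -0.0, -1.0]]
ft_force: [-2.8, 1.0, 7.9]
finger_gap: 0.0378
gripper_force: 35.0
```

Converted, 0.5 mm is 0.0006, 8 degrees is 0.0889.

>>> arm_command:
  moves:
    - [[0, 0, 0.0006], 0.0222, 30]
    - [[0, 0, 0.0006], 0.0444, 30]
    - [[0, 0, 0.0006], 0.0667, 30]
    - [[0, 0, 0.0006], 0.0889, 30]
    - [[0, 0, 0.0006], 0.0889, 30]

```text
time_s: 6.28
tool_pos: [0.4968, -0.1212, 0.0906]
tcp_rot: [[-0.684, -0.729, 0.0], [-0.729, 0.684, -0.0], [-0.0, -0.0, -1.0]]
ft_force: [-3.4, 2.1, 8.4]
finger_gap: 0.0377
gripper_force: 35.0
```

```bash
cat > s.py <<'E'
from h import *
import sys
o=sensors.get_obs();i=viewer.camera_info('wrist');im=viewer.read_camera('wrist')[:,:,::-1]
R=o['tcp_rot'];print(o['time_s'],'yaw',np.degrees(np.arctan2(R[1,0],R[0,0])),'z',o['tool_pos'][2],'F',o['ft_force'].round(1),'T',o['ft_torque'].round(3),'q6',o['q'][5])
C=np.array([.4967,-.1210]);g=cv2.cvtColor(np.ascontiguousarray(im),6)
# sample dark pixels on ring at pointer height, angle from step 0
th=np.arange(-20,170,1.);val=[]
for t in th:
    a=np.radians(188.4+75-t)
    val.append(np.mean([g[int(round(p[1])),int(round(p[0]))] if 0<=p[1]<480 and 0<=p[0]<640 else 999 for r in (.0405,.0425,.0445) for p in [proj(i,[C[0]+r*np.cos(a),C[1]+r*np.sin(a),.080])]]))
val=np.array(val);k=val<45;print('dark at',th[k])
cv2.imwrite(f'pics/{sys.argv[1]}.png',im)
E
python3 s.py t1
```

```text
6.275 yaw -133.16870968127594 z 0.09055562459971006 F [-3.4  2.1  8.4] T [ 0.576  0.507 -0.05 ] q6 -159.1354437036124
dark at [27. 28. 29. 30. 31. 32.]
```

View pics/t1.png

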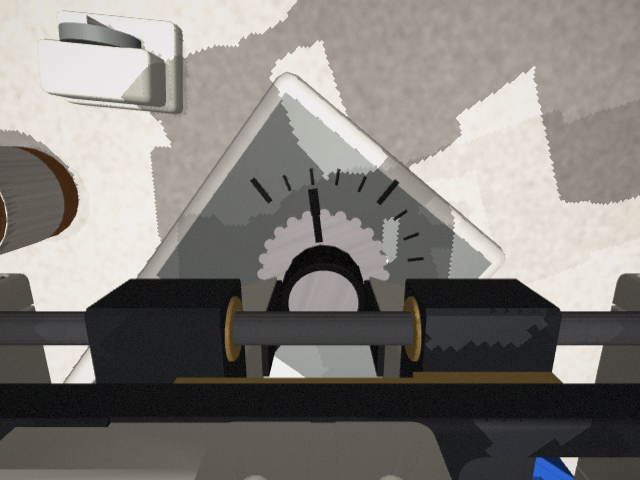

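The pointer at (314,200) is already on step 2 (the measurement gives 29.5°). I'll go on click by click.

Converted, 10 degrees is 0.1111.

>>> arm_command:
  moves:
    - [[0, 0, 0], 0.0222, 30]
    - [[0, 0, 0], 0.0444, 30]
    - [[0, 0, 0], 0.0667, 30]
    - [[0, 0, 0], 0.0889, 30]
    - [[0, 0, 0], 0.1111, 30]
    - [[0, 0, 0], 0.1111, 30]

```text
time_s: 7.08
tool_pos: [0.4968, -0.1212, 0.0905]
tcp_rot: [[-0.8, -0.6, 0.0], [-0.6, 0.8, -0.0], [0.0, -0.0, -1.0]]
ft_force: [-3.8, 2.1, 7.8]
finger_gap: 0.0382
gripper_force: 35.0
```

```bash
python3 s.py t2
```

```text
7.075 yaw -143.135742068508 z 0.09048067130564397 F [-3.8  2.1  7.8] T [0.556 0.523 0.237] q6 -149.15933604714238
dark at [28. 29. 30. 31. 32. 33. 34.]
```

Converted, 6 degrees is 0.0667.

>>> arm_command:
  moves:
    - [[0, 0, 0], 0.0167, 30]
    - [[0, 0, 0], 0.0333, 30]
    - [[0, 0, 0], 0.05, 30]
    - [[0, 0, 0], 0.0667, 30]
    - [[0, 0, 0], 0.0667, 30]

```text
time_s: 7.75
tool_pos: [0.4968, -0.1212, 0.0905]
tcp_rot: [[-0.859, -0.513, 0.0], [-0.513, 0.859, 0.0], [-0.0, 0.0, -1.0]]
ft_force: [-2.4, 2.5, 8.6]
finger_gap: 0.0378
gripper_force: 35.0
```

```bash
python3 s.py t3
```

```text
7.75 yaw -149.16401087281633 z 0.09047995313127671 F [-2.4  2.5  8.6] T [0.514 0.453 0.025] q6 -143.142221877052
dark at [42. 43. 44. 45. 46. 47.]
```

Converted, 13 degrees is 0.1444.

>>> arm_command:
  moves:
    - [[0, 0, 0], 0.0333, 30]
    - [[0, 0, 0], 0.0667, 30]
    - [[0, 0, 0], 0.1, 30]
    - [[0, 0, 0], 0.1222, 30]
    - [[0, 0, 0], 0.1444, 30]
    - [[0, 0, 0], 0.1444, 30]

```text
time_s: 8.55
tool_pos: [0.4967, -0.1211, 0.0905]
tcp_rot: [[-0.952, -0.306, 0.0], [-0.306, 0.952, 0.0], [-0.0, 0.0, -1.0]]
ft_force: [-3.8, 2.6, 8.3]
finger_gap: 0.0379
gripper_force: 35.0
```

```bash
python3 s.py t4
```

```text
8.55 yaw -162.17041640761477 z 0.09046253031358242 F [-3.8  2.6  8.3] T [0.606 0.458 0.059] q6 -130.13593301956075
dark at [57. 58. 59. 60. 61. 62.]
```

Step 4 is reached, at 59.5°. The last click comes in finer steps.

Converted, 11 degrees is 0.1222.

>>> arm_command:
  moves:
    - [[0, 0, 0], 0.0333, 30]
    - [[0, 0, 0], 0.0667, 30]
    - [[0, 0, 0], 0.0889, 30]
    - [[0, 0, 0], 0.1056, 30]
    - [[0, 0, 0], 0.1222, 30]
    - [[0, 0, 0], 0.1222, 30]

```text
time_s: 9.35
tool_pos: [0.4968, -0.121, 0.0905]
tcp_rot: [[-0.993, -0.12, 0.0], [-0.12, 0.993, 0.0], [-0.0, 0.0, -1.0]]
ft_force: [-2.9, 3.1, 7.8]
finger_gap: 0.0378
gripper_force: 35.0
```

```bash
python3 s.py t5
```

```text
9.35 yaw -173.13268565993718 z 0.09047990121649462 F [-2.9  3.1  7.8] T [0.682 0.481 0.229] q6 -119.16420225772268
dark at [59. 60. 61. 62. 63. 64.]
```

Converted, 3 degrees is 0.0333.

>>> arm_command:
  moves:
    - [[0, 0, 0], 0.0111, 30]
    - [[0, 0, 0], 0.0222, 30]
    - [[0, 0, 0], 0.0333, 30]
    - [[0, 0, 0], 0.0333, 30]

```text
time_s: 9.9
tool_pos: [0.4968, -0.121, 0.0905]
tcp_rot: [[-0.998, -0.067, 0.0], [-0.067, 0.998, 0.0], [-0.0, 0.0, -1.0]]
ft_force: [-3.1, 2.6, 8.2]
finger_gap: 0.0381
gripper_force: 35.0
```

```bash
python3 s.py t6
```

```text
9.9 yaw -176.15017799908418 z 0.09047194016070817 F [-3.1  2.6  8.2] T [0.623 0.425 0.079] q6 -116.15350815921764
dark at [64. 65. 66. 67. 68. 69. 70.]
```

Converted, 2 degrees is 0.0222.

>>> arm_command:
  moves:
    - [[0, 0, 0], 0.0111, 30]
    - [[0, 0, 0], 0.0222, 30]
    - [[0, 0, 0], 0.0222, 30]

```text
time_s: 10.32
tool_pos: [0.4967, -0.121, 0.0905]
tcp_rot: [[-0.999, -0.032, 0.0], [-0.032, 0.999, 0.0], [-0.0, 0.0, -1.0]]
ft_force: [-3.9, 2.5, 9.2]
finger_gap: 0.0378
gripper_force: 35.0
```

```bash
python3 s.py t7
```

```text
10.325 yaw -178.1601875019593 z 0.09045505687709328 F [-3.9  2.5  9.2] T [0.636 0.416 0.007] q6 -114.14658203658306
dark at [72. 73. 74. 75. 76. 77.]
```

The disc has snapped to step 5. Now I'll let the knob rise in the grip, release it and lift away.

Converted, -5.5 mm is -0.0069, -4 mm is -0.005.

>>> arm_command:
  moves:
    - [[0, 0, 0], 0, 30]
    - [[0, 0, -0.0025], 0, 30]
    - [[0, 0, -0.005], 0, 30]
    - [[0, 0, -0.0069], 0, 30]
    - [[0, 0, -0.0069], 0, 50]
    - [[0, 0, -0.0069], 0, 70]
    - [[0, 0, -0.0069], 0, 70]
    - [[0, 0, -0.0069], 0, 70]

```text
time_s: 11.38
tool_pos: [0.4969, -0.1215, 0.0954]
tcp_rot: [[-0.999, -0.032, 0.0], [-0.032, 0.999, -0.0], [-0.0, -0.0, -1.0]]
ft_force: [0.6, -0.2, 0.0]
finger_gap: 0.0691
gripper_force: 0.0
```

Converted, -110 mm is -0.1375, -80 mm is -0.1.

>>> arm_command:
  moves:
    - [[0, 0, -0.0188], 0, 70]
    - [[0, 0, -0.05], 0, 70]
    - [[0, 0, -0.1], 0, 70]
    - [[0, 0, -0.1375], 0, 70]
    - [[0, 0, -0.1375], 0, 70]
    - [[0, 0, -0.1375], 0, 70]

```text
time_s: 12.12
tool_pos: [0.4965, -0.1212, 0.2053]
tcp_rot: [[-0.999, -0.032, -0.0], [-0.032, 0.999, 0.0], [0.0, 0.0, -1.0]]
ft_force: [0.4, -0.6, -0.4]
finger_gap: 0.0703
gripper_force: 0.0
```

```bash
python3 s.py t8
```

```text
12.125 yaw -178.15276134944642 z 0.2053465896249509 F [ 0.4 -0.6 -0.4] T [ 0.123 -0.169 -0.019] q6 -114.15753468762469
dark at [72. 73. 74. 75. 76. 77.]
```

View pics/t8.png

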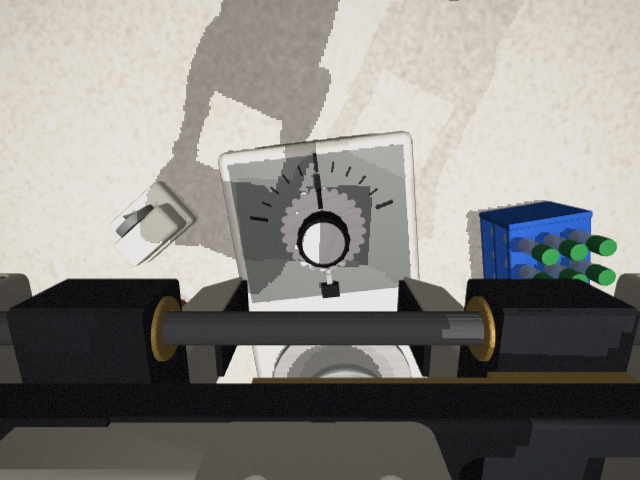

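The pointer at (319,190) lines up with the long step 5 mark at (316,163). The knob is up and free, and nothing else has moved.

```bash
python3 -c "
from plant import ctrl
print(ctrl.close_job())"
```

```text
the job is handed in; nothing more can be done
None
```

The dial is set to step five: the pointer rests on the long mark, the knob is released, the arm is clear, and the job was handed in at about 12 s; no verdict was returned.

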